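Open the child-resistant cap of the filler tin

ROBOT

A 6-joint arm with a two-finger parallel gripper is mounted at the origin on the work surface; the furniture and walls round the work are solid. World frame = base frame: x ahead of the robot, y to its left, z up, the work surface at z = 0. Lengths are in m, angles in rad, forces in N, time in s.
With the tool pointing down it reaches from about 0.375 to 0.9 m from the base axis. Payload 3.1 kg.
Tool frame: the origin (TCP) lies at the very end of the fingers, on their centre line; the grasp point (between the pads) lies 19 mm behind it; z points along the fingers, y is the line along which they close (so a half turn about z gives the same grasp; the last joint's range is limited). The gripper opens to 87 mm and grips with 3 to 60 N. Pads are 19 mm wide; open, the fingers measure 117 mm over their backs; the gripper's body (75 mm by 190 mm) begins 51 mm behind the grasp point.
Start: joints at [1.05, 0.527, 1.433, -0, 1.181, -0.178], TCP at [0.209, 0.589, 0.223] pointing down, gripper open.
Joint ranges: [-3.08, 3.08], [-0.75, 2.2], [0.22, 2.44], [-1.43, 4.57], [0, 2.65], [-2.85, 2.85]. Speed limits (rad/s): [2.79, 2.79, 3.14, 3.14, 3.14, 3.14].

INTERFACE

Orientations are given as a unit quaternion [x, y, z, w].
In Python, from rig import status, viewer, robot gives the robot as it stands.
- The arm moves only by the tool arm_command, never from a script. Its arguments are lists of equal length, an entry for each row: "delta_rot": the turn, a rotation vector about the tool's x, y, z in degrees, a list of three; "delta_pos": the shift along the tool's x, y, z in m, a list of three; "gripper": the closure, from -1 (fully open) to 1 (shut). In form: {"delta_rot": [[rx, ry, rz], ...], "delta_pos": [[dx, dy, dz], ...], "gripper": [gripper, ...]}. A call has 1 to 12 rows; each row is the pose to reach, as a shift and turn from the pose commanded when the call began, along the tool's axes at that moment; what a row does not reach only later rows make up. A row lasts 1/12 s, in which the tool goes at most 41.7 mm and 7.16 degrees, less where a joint would pass 70% of its speed; a pose out of reach is approached as far as the arm can. A call with a gripper value outside its range is refused whole. The fingers move at their own pace and stop on an object; "grip_force" is the grip in N (left out, the last holds). Time passes only in rows, so rows that repeat a pose let the fingers close. It gives the time, the measured TCP pose, the force, the opening and the grip force at its end, in the units of the state.
- status.get_obs(): the state, without advancing time (a new reading comes with each control period).
- viewer.camera(name): name is "scene" or "top" or "wrist"; returns a dict with "pixels" (400x640x3 uint8, blue, green, red), "fx", "fy", "cx", "cy" (pixels), "pose" (4x4, takes a point from camera to world coordinates); the wrist camera has in their place "mount" (4x4, takes a point from camera to tool coordinates, whose origin is the TCP and whose axes are the flange's). Camera axes: x right, y down, z forward; pixel columns grow to the right and rows downward; lengths in m; the calibration is good to about 2 mm. A picture is of the moment at which its call begins: read the wrist's pose just before it. There is no depth.
- robot.hand_in(): hands the job in; it is judged then, once.
The state is a dict: "time": time; "q": joint angles; "joint_velocities": joint speeds; "joint_torque": joint torques, N m; "position": TCP position; "tool_rot": TCP orientation; "ft_force": force on the tool from outside, world axes, zero at the start; "moment": the same for the moment, N m; "grip_width": finger opening in m; "grip_force": force on a finger pad.
Only numpy, scipy, OpenCV 4.12 (cv2) and the standard library are available. Lean on these libraries where they do the work, as an engineer would, in place of code of your own. Each camera call takes 0.05 s, during which the arm holds its last target. There are 200 camera calls.

TASK

Open the tin's child-resistant cap: push the cap down hard against its spring and, keeping it down and never forcing it, turn it counter-clockwise until it comes free. Then take the cap off and set it down, not dropped, flat near the middle of the paint-smeared board beside the tin, finger bar up, and leave the other things on the bench where they are.

Things in the scene. Friction and masses are not known exactly. Their poses are not given: they have to be found in the camera images.
- cap: White round cap, 62 mm diameter, 35 mm high, 150 g, with an upright finger bar across its top: 52 mm long, 16 mm thick, 25 mm high (60 mm in all). Origin: centre of its lower edge; x along the bar, y across it, z up. At the start it is locked on the tin's neck, where it turns only about 2 degrees either way: three hooks inside are caught behind teeth.
- cap_top (a point): Centre of the cap's flat top, 35 mm above its origin, at the foot of the finger bar; moves with the cap, same axes. On each side of the bar is a flat shoulder 23 mm wide where fingertips can press. Pushed down 7 mm or more, the cap turns counter-clockwise seen from above; it is free from 36 degrees on and stops at 86 degrees, so turn it about 60.
- spring_ring (a joint): Dark steel spring ring round the neck under the cap's lower edge, pushing the cap up. Value: how far it is pressed down, in m: 0 under the locked cap, 0.012 at its bottom stop, -0.010 (up) when the turned cap is let go; the cap can then be drawn straight up. Force 8 N at 0, 13 N at 0.007, 16.5 N at 0.012.
- neck_mouth (a point): Centre of the mouth of the steel neck (38 mm diameter, with three lugs out to 49 mm) in the middle of the tin's lid, on the upright axis of the cap. z up. 41 mm above the lid. The locked cap's lower edge is 15 mm below this point, and its finger bar's top 45 mm above it. Its x is the direction of the finger bar while locked.
- tin: Round dark filler tin, 174 mm diameter, lid 188 mm above the bench, full and heavy: it does not move. Origin: centre of its underside.
- board: The nearest wooden mixing board (others lie far back), almost square, smeared with paint and filler, 150 x 165 mm, 24 mm thick, lying on the bench and not moving. Origin: centre of its underside.
- cup: Paper mixing cup, 71 mm diameter, 82 mm high, standing between tin and board. Origin: centre of its underside. To be left alone.
- carton: Small white carton, 42 x 42 x 67 mm, standing between tin and board. Origin: centre of its underside. To be left alone.
Not all that is in view belongs to the job. Leave any black, blue or orange look-alike of the cap alone.

How it is judged:
On the way, in this order (a step that is already met when the one before it is completed fails the run):
1. the cap is pushed down at least 5 mm against its spring (value of joint spring_ring above 0.005 m), for 0.1 s.
2. the cap is off: its lower edge is above the mouth of the neck (z of cap in the frame of neck_mouth above 0.005 m), for 0.1 s.
At the end, for the whole second after the job is handed in: The cap is off the tin and lies still and released on the board, its centre within 55 mm of the board's centre, its lower edge on the board, finger bar up, tilted less than 0.15 rad (horizontal distance between cap and board below 0.055 m and z of cap in the frame of board between 0.015 and 0.032 m and angle between cap's own z axis and vertical below 0.15 rad and linear speed of cap below 0.02 m/s); the robot touches nothing.
It fails at once if the cap is forced round past its teeth without being pushed down (angle between the x axis of cap and the x axis of neck_mouth, either way round between 0.2 and 0.5 rad and z of cap in the frame of neck_mouth below 0 m and value of joint spring_ring below 0.004 m).
It fails at once if the cap is let go in the air, more than 50 mm above the board (z of cap in the frame of board above 0.074 m and horizontal distance between cap and neck_mouth above 0.06 m and contact force between cap and anything else below 0.02 N).
It fails at once if the cup is shifted by more than 30 mm (distance of cup from where it was at the start of the episode above 0.03 m).
It fails at once if the carton is shifted by more than 30 mm (distance of carton from where it was at the start of the episode above 0.03 m).
It also fails if it takes over 51 s, if anything falls off the work surface, if the arm or the gripper's body presses on something with over 40 N, if the wrist force passes 120 N, or if a joint passes its speed limit or range.

## Working session

There is one attempt and no reset: what is moved stays moved. The work goes in short steps, Python scripts to look and compute and a tool call to move; the robot and the scene stay as the last step left them, time stands still between calls to the robot, and variables do not carry over. Pictures are saved under pics/ and viewed, at most 10 in all, crops included, and the job is handed in when it is done.

Besides the shell and the picture viewer there is one more tool, called after ">>>" in YAML: its name, and indented under it one key for each argument. arm_command: Moves the arm, as the interface text tells. Its arguments: {"type":"object","properties":{"delta_rot":{"type":"array","items":{"type":"array","items":{"type":"number"}}},"delta_pos":{"type":"array","items":{"type":"array","items":{"type":"number"}}},"gripper":{"type":"array","items":{"type":"number"}},"grip_force":{"type":"number"}},"required":["delta_rot","delta_pos","gripper"]}

```bash
mkdir -p pics
python3 - <<'E'
from rig import status, viewer
import cv2, numpy as np, pickle
o=status.get_obs()
print({k:np.round(v,4).tolist() for k,v in o.items()})
np.set_printoptions(precision=4,suppress=True)
d={}
for n in("scene","top","wrist"):
    c=viewer.camera(n);d[n]=c;cv2.imwrite(f"pics/{n}0.png",c["pixels"])
    print(n,c["fx"],c["fy"],c["cx"],c["cy"],c.get("pose",c.get("mount")))
pickle.dump((o,d),open("s0.pkl","wb"))
E
```

```text
{'time': 0.0, 'q': [1.0505, 0.5285, 1.4339, 0.0, 1.1814, -0.1785], 'joint_velocities': [-0.0002, -0.0022, -0.0002, 0.0017, 0.0011, -0.0006], 'joint_torque': [-0.0025, -44.0049, -17.6588, 0.0632, 0.0581, -0.0001], 'position': [0.2091, 0.5882, 0.2216], 'tool_rot': [0.1701, 0.9854, -0.001, -0.0004], 'ft_force': [-0.6855, 1.3301, -0.0061], 'moment': [0.0113, -0.0028, 0.0463], 'grip_force': 0.0, 'grip_width': 0.0873}
scene 417.47903801197594 417.47903801197594 320.5301001136637 196.4176861899432 [[ 0.5707 -0.6007  0.5599 -0.1242]
 [-0.821  -0.4287  0.377  -0.3172]
 [ 0.0136 -0.6748 -0.7378  0.9849]
 [ 0.      0.      0.      1.    ]]
top 364.5411965073599 364.5411965073599 317.203410308792 200.63386245074574 [[-0.0135 -0.9984  0.0547  0.4208]
 [-0.9999  0.0139  0.006   0.0924]
 [-0.0068 -0.0546 -0.9985  1.2247]
 [ 0.      0.      0.      1.    ]]
wrist 316.293936273286 316.293936273286 325.0253404449881 202.34279355219442 [[ 0.0001 -0.9661 -0.2581  0.0702]
 [ 1.      0.0001  0.0001  0.0009]
 [-0.0001 -0.2581  0.9661 -0.1615]
 [ 0.      0.      0.      1.    ]]
```

View pics/scene0.png

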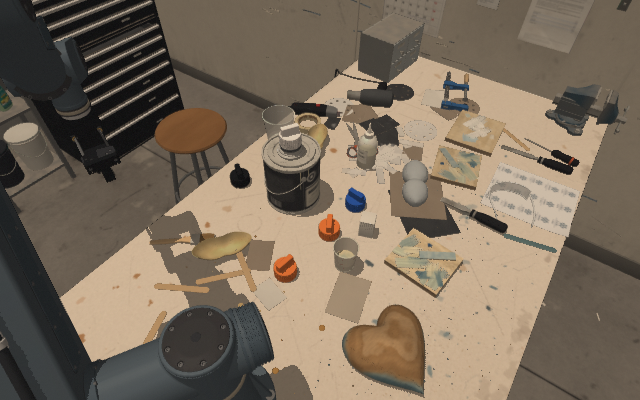

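View pics/top0.png

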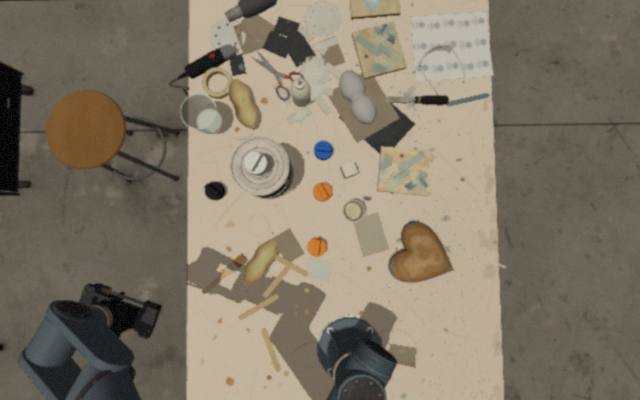

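The scene picture shows the white cap on the tin at (290,135). The top picture shows it at (257,162), with the near board at (404,171), the cup at (354,209) and the carton at (349,170).
Possible mix-ups in the top picture are black (215,190), blue (323,150), orange (322,191) and orange (317,246). I choose the white one on the tin and will check it in one close crop.

```bash
cat > h.py <<'E'
import numpy as np
def at_z(c,u,v,z):
    P=c["pose"];d=P[:3,:3]@[(u-c["cx"])/c["fx"],(v-c["cy"])/c["fy"],1]
    return P[:3,3]+d*(z-P[2,3])/d[2]
def proj(c,p):
    P=c["pose"];q=P[:3,:3].T@(np.array(p)-P[:3,3])
    return np.array([c["fx"]*q[0]/q[2]+c["cx"],c["fy"]*q[1]/q[2]+c["cy"]])
E
python3 - <<'E'
import pickle,cv2,numpy as np
from h import *
o,d=pickle.load(open("s0.pkl","rb"))
t=d["top"]["pixels"][130:205,220:300];s=d["scene"]["pixels"][110:185,250:330]
m=np.hstack([cv2.resize(x,(400,375),interpolation=cv2.INTER_CUBIC) for x in(t,s)])
cv2.imwrite("pics/crop.png",m)
b=d["top"]["pixels"][120:245,310:450]
cv2.imwrite("pics/board.png",cv2.resize(b,(700,625)[:2],interpolation=cv2.INTER_CUBIC)[:600])
for n,uv in(("top",(257,162)),("scene",(290,135))):print(at_z(d[n],*uv,.262))
print(at_z(d["top"],404,171,.024),at_z(d["scene"],424,261,.024))
E
```

```text
[0.57883404 0.25712387 0.262     ]
[0.56141232 0.24805481 0.262     ]
[ 0.58080096 -0.18879566  0.024     ] [ 0.57278568 -0.19444119  0.024     ]
```

View pics/crop.png

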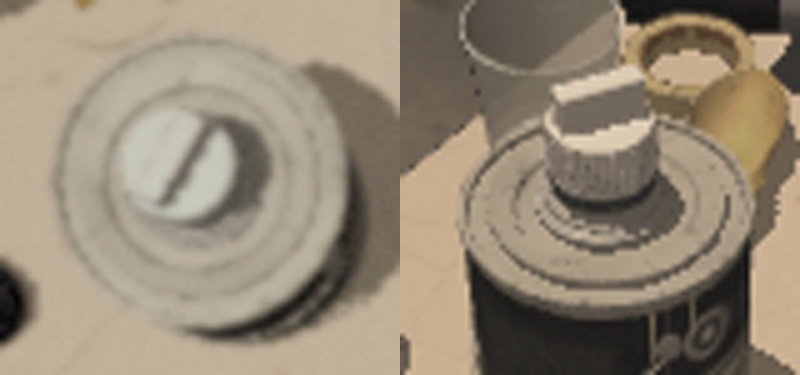

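View pics/board.png

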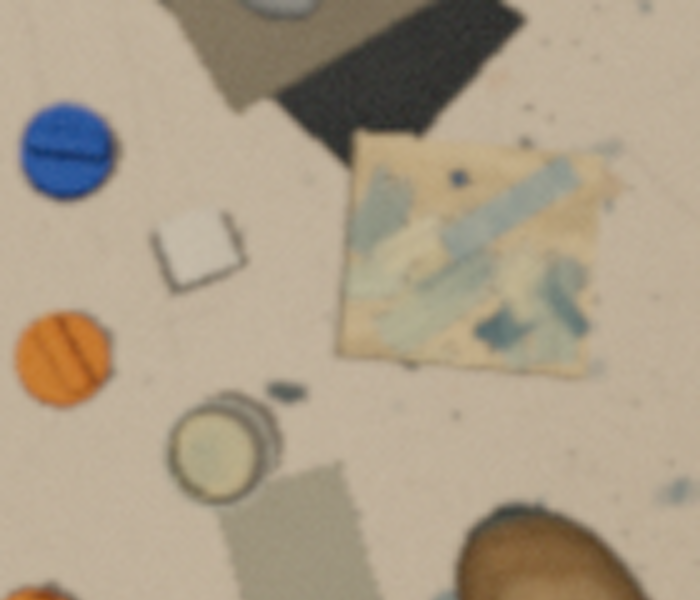

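The crop shows a white cap on the tin's neck, with its bar running from lower left to upper right in the top view. The board's corners in its crop are about (352,132), (603,155), (582,377) and (338,352). The carton is at (198,250) and the cup at (217,453). Next I fit a cap model to both views.

Run:
```python
import pickle,cv2,numpy as np
from h import *
np.set_printoptions(precision=4,suppress=True)
o,d=pickle.load(open("s0.pkl","rb"));T,S=d["top"],d["scene"]
tp=lambda x,y:(220+x/5-.4,130+y/5-.4)
sp=lambda x,y:(250+(x-400)/5-.4,110+y/5-.4)
bp=lambda x,y:(310+x/5-.4,120+y/5-.4)
print("lid top",at_z(T,*tp(202,180),.188),"scene",at_z(S,*sp(606,215),.188))
a=[at_z(S,*sp(*p),.274) for p in((552,87),(632,67),(645,82),(560,104))]
print("bar scene",np.array(a),np.mean(a,0))
e=a[2]-a[3];print("len",np.linalg.norm(e),"ang",np.degrees(np.arctan2(e[1],e[0])))
b=[at_z(T,*tp(*p),z) for p,z in(((165,203),.249),((212,125),.249))]
e=b[1]-b[0];print("top line",b,np.linalg.norm(e),np.degrees(np.arctan2(e[1],e[0])))
B=np.array([at_z(T,*bp(*p),.024) for p in((352,132),(603,155),(582,377),(338,352))])
print("board",B,B.mean(0),np.linalg.norm(np.diff(B,axis=0),axis=1))
print("carton",at_z(T,*bp(198,248),.067),"cup",at_z(T,*bp(217,453),.082))
# projected model check
c=np.array(at_z(T,*tp(202,180),.188))
print("proj cap top at lid centre: top",(proj(T,[c[0],c[1],.249])-[219.6,129.6])*5)
R=np.array(o["tool_rot"]);from scipy.spatial.transform import Rotation as Ro
print(Ro.from_quat(R).as_matrix())
```

```text
lid top [0.5805 0.2612 0.188 ] scene [0.5705 0.256  0.188 ]
bar scene [[0.5611 0.2815 0.274 ]
 [0.6005 0.2568 0.274 ]
 [0.5941 0.2431 0.274 ]
 [0.5522 0.2688 0.274 ]] [0.577  0.2626 0.274 ]
len 0.04920138704582329 ang -31.5044378194621
top line [array([0.5589, 0.2713, 0.249 ]), array([0.6009, 0.2457, 0.249 ])] 0.049215647494632045 -31.326542191781947
board [[ 0.6655 -0.1114  0.024 ]
 [ 0.6476 -0.2773  0.024 ]
 [ 0.5002 -0.259   0.024 ]
 [ 0.519  -0.0988  0.024 ]] [ 0.5831 -0.1867  0.024 ] [0.1669 0.1485 0.1613]
carton [ 0.5834 -0.0042  0.067 ] cup [ 0.4519 -0.0124  0.082 ]
proj cap top at lid centre: top [183.5306 162.9838]
[[-0.9422  0.3352 -0.0011]
 [ 0.3352  0.9422 -0.0019]
 [ 0.0004 -0.0021 -1.    ]]
```

Both views agree on the cap axis at about (0.577, 0.261) and the bar at −31.4° in the world. The measured sizes match the ones given. I move to a hover above the cap with the tool y across the bar.

>>> arm_command:
  delta_rot:
    - [0,0,2]
    - [0,0,5]
    - [0,0,11.8]
    - [0,0,11.8]
    - [0,0,11.8]
    - [0,0,11.8]
    - [0,0,11.8]
    - [0,0,11.8]
    - [0,0,11.8]
    - [0,0,11.8]
    - [0,0,11.8]
    - [0,0,11.8]
  delta_pos:
    - [0,0,-0.04]
    - [-0.02,-0.01,-0.08]
    - [-0.05,-0.02,-0.12]
    - [-0.09,-0.035,-0.12]
    - [-0.13,-0.05,-0.12]
    - [-0.17,-0.07,-0.12]
    - [-0.21,-0.085,-0.12]
    - [-0.25,-0.1,-0.12]
    - [-0.29,-0.12,-0.12]
    - [-0.33,-0.135,-0.12]
    - [-0.37,-0.15,-0.12]
    - [-0.41,-0.165,-0.12]
  gripper: [-1,-1,-1,-1,-1,-1,-1,-1,-1,-1,-1,-1]
  grip_force: 40

```text
time: 1.15
position: [0.5243, 0.3087, 0.3423]
tool_rot: [0.271, 0.963, -0.0, -0.0]
ft_force: [0.7, 1.1, 0.0]
grip_width: 0.0871
grip_force: 0.0
```

>>> arm_command:
  delta_rot:
    - [0,0,0]
    - [0,0,0]
    - [0,0,0]
    - [0,0,0]
    - [0,0,0]
  delta_pos:
    - [-0.035,-0.007,0]
    - [-0.06,-0.013,0]
    - [-0.07,-0.013,0]
    - [-0.07,-0.013,0]
    - [-0.07,-0.013,0]
  gripper: [-1,-1,-1,-1,-1]

```text
time: 1.57
position: [0.5757, 0.2632, 0.342]
tool_rot: [0.271, 0.963, 0.0, -0.001]
ft_force: [-0.6, 0.3, -0.2]
grip_width: 0.087
grip_force: 0.0
```

Run:
```python
from rig import status, viewer
from scipy.spatial.transform import Rotation as Ro
import cv2, numpy as np, pickle
from h import *
o=status.get_obs();c=viewer.camera("wrist");s=viewer.camera("scene")
M=np.eye(4);M[:3,:3]=Ro.from_quat(o["tool_rot"]).as_matrix();M[:3,3]=o["position"]
c["pose"]=M@c["mount"];pickle.dump((o,c),open("w1.pkl","wb"))
im=c["pixels"].copy()
print(np.round(o["position"],4),np.round(o["tool_rot"],4))
cc=np.array([.577,.261]);a=np.radians(-31.4);X=np.array([np.cos(a),np.sin(a)]);Y=np.array([-X[1],X[0]])
for z in(.274,.249):
  q=[proj(c,[*(cc+sx*.026*X+sy*.008*Y),z]) for sx,sy in((1,1),(-1,1),(-1,-1),(1,-1))]
  cv2.polylines(im,[np.int32(q)],True,(0,0,255) if z>.26 else(0,255,0),1)
cv2.imwrite("pics/w1.png",im)
```

```text
[0.5757 0.2632 0.342 ] [ 0.2707  0.9627  0.     -0.001 ]
```

View pics/w1.png

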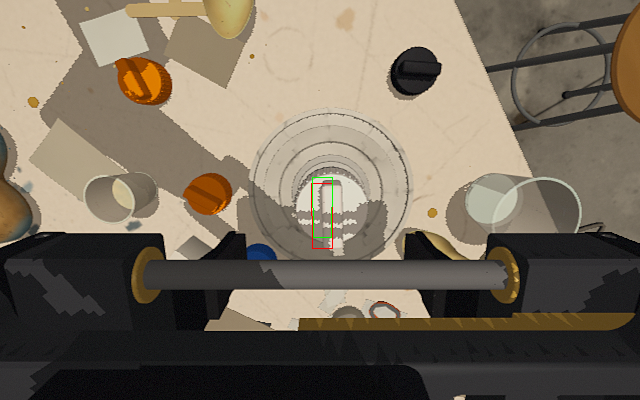

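The bar really runs from about x 322 to 343 and y 180 to 250, roughly 9 px to the right of my overlay, so the estimate needs correcting along tool y. I enlarge the crop to refine it.

Run:
```python
import pickle,cv2,numpy as np
o,c=pickle.load(open("w1.pkl","rb"))
cv2.imwrite("pics/w1c.png",cv2.resize(c["pixels"][160:260,270:400],(780,600),interpolation=cv2.INTER_CUBIC))
```

```text
(no output)
```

View pics/w1c.png

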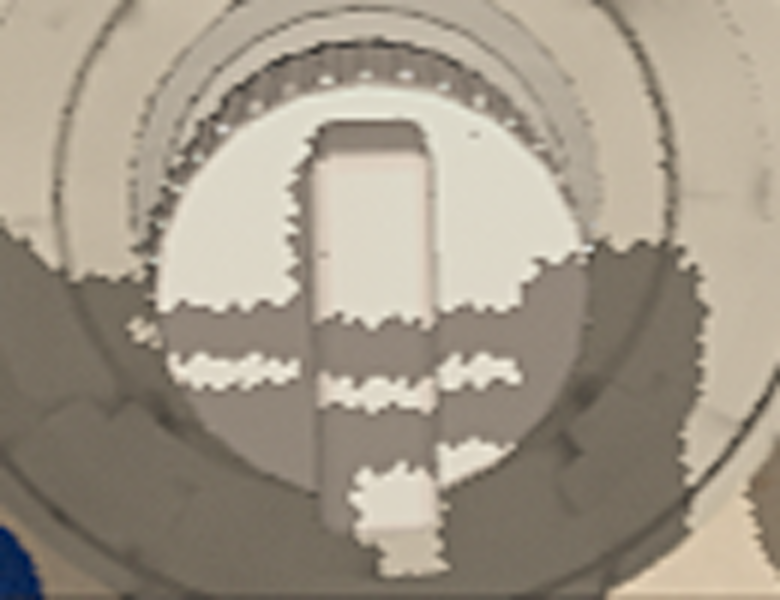

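Run:
```python
import pickle,numpy as np
from h import *
np.set_printoptions(precision=4,suppress=True)
o,c=pickle.load(open("w1.pkl","rb"))
k=lambda x,y:(270+x/6-.4,160+y/6-.4)
P=np.array([at_z(c,*k(*p),.274) for p in((317,152),(430,152),(436,530),(323,530))])
print(P,P.mean(0),np.linalg.norm(P-np.roll(P,1,0),axis=1))
e=P[0]+P[1]-P[2]-P[3];print(np.degrees(np.arctan2(e[1],e[0])))
D=np.array([at_z(c,*k(*p),.249) for p in((155,285),(588,285))]);print("disc",D.mean(0),np.linalg.norm(D[0]-D[1]))
print("disc far edge",at_z(c,*k(370,85),.249))
L=np.array([at_z(c,*p,.188) for p in((248,184),(413,184))]);print("lid",L.mean(0),np.linalg.norm(L[0]-L[1]))
from scipy.spatial.transform import Rotation as Ro
R=Ro.from_quat(o["tool_rot"]).as_matrix()
for q in(P.mean(0),D.mean(0)): print("tool delta",R.T@(q-o["position"]))
```

```text
[[0.556  0.2741 0.274 ]
 [0.5632 0.286  0.274 ]
 [0.6068 0.2611 0.274 ]
 [0.5991 0.2485 0.274 ]] [0.5813 0.2674 0.274 ] [0.0502 0.0139 0.0502 0.0147]
149.80121535679982
disc [0.5803 0.2678 0.249 ] 0.06034498394386141
disc far edge [0.5561 0.2822 0.249 ]
lid [0.5742 0.2717 0.188 ] 0.1677628299501648
tool delta [-0.0027  0.0066  0.068 ]
tool delta [-0.0017  0.0064  0.093 ]
```

>>> arm_command:
  delta_rot:
    - [0,0,-1]
    - [0,0,-1]
    - [0,0,-1]
    - [0,0,-1]
    - [0,0,-1]
    - [0,0,-1]
    - [0,0,-1]
    - [0,0,-1]
  delta_pos:
    - [-0.0025,0.006,0.01]
    - [-0.0025,0.006,0.035]
    - [-0.0025,0.006,0.06]
    - [-0.0025,0.006,0.08]
    - [-0.0025,0.006,0.088]
    - [-0.0025,0.006,0.09]
    - [-0.0025,0.006,0.09]
    - [-0.0025,0.006,0.09]
  gripper: [-1,-1,-1,-1,-1,-1,-1,-1]

```text
time: 2.33
position: [0.5823, 0.2675, 0.2538]
tool_rot: [0.262, 0.965, 0.001, 0.001]
ft_force: [0.8, 1.1, 0.4]
grip_width: 0.0871
grip_force: 0.0
```

>>> arm_command:
  delta_rot:
    - [0,0,0]
    - [0,0,0]
    - [0,0,0]
    - [0,0,0]
    - [0,0,0]
    - [0,0,0]
    - [0,0,0]
    - [0,0,0]
    - [0,0,0]
    - [0,0,0]
  delta_pos:
    - [0,0,0]
    - [0,0,0]
    - [0,0,0]
    - [0,0,0]
    - [0,0,0]
    - [0,0,0]
    - [0,0,0]
    - [0,0,0]
    - [0,0,0]
    - [0,0,0]
  gripper: [1,1,1,1,1,1,1,1,1,1]
  grip_force: 20

```text
time: 3.17
position: [0.5816, 0.2667, 0.2525]
tool_rot: [0.262, 0.965, -0.0, -0.0]
ft_force: [-0.0, 0.1, 0.5]
grip_width: 0.0287
grip_force: 0.0
```

>>> arm_command:
  delta_rot:
    - [0,0,0]
    - [0,0,0]
    - [0,0,0]
    - [0,0,0]
    - [0,0,0]
    - [0,0,0]
  delta_pos:
    - [0,0,0]
    - [0,0,0]
    - [0,0,0]
    - [0,0,0]
    - [0,0,0]
    - [0,0,0]
  gripper: [1,1,1,1,1,1]
  grip_force: 20

```text
time: 3.67
position: [0.5813, 0.2663, 0.2525]
tool_rot: [0.262, 0.965, -0.0, -0.0]
ft_force: [-2.2, -2.5, 1.4]
grip_width: 0.0158
grip_force: 20.0
```

The bar is held at 15.8 mm opening. Now I press down.

>>> arm_command:
  delta_rot:
    - [0,0,0]
    - [0,0,0]
    - [0,0,0]
    - [0,0,0]
    - [0,0,0]
    - [0,0,0]
    - [0,0,0]
  delta_pos:
    - [0,0,0.002]
    - [0,0,0.004]
    - [0,0,0.007]
    - [0,0,0.01]
    - [0,0,0.012]
    - [0,0,0.012]
    - [0,0,0.012]
  gripper: [1,1,1,1,1,1,1]

```text
time: 4.25
position: [0.5814, 0.2664, 0.2432]
tool_rot: [0.262, 0.965, -0.0, 0.001]
ft_force: [-4.5, -4.6, 11.9]
grip_width: 0.0161
grip_force: 20.0
```

>>> arm_command:
  delta_rot:
    - [0,0,0]
    - [0,0,0]
    - [0,0,0]
    - [0,0,0]
  delta_pos:
    - [0,0,0.002]
    - [0,0,0.004]
    - [0,0,0.004]
    - [0,0,0.004]
  gripper: [1,1,1,1]

```text
time: 4.58
position: [0.5815, 0.2663, 0.2403]
tool_rot: [0.262, 0.965, -0.0, 0.001]
ft_force: [-6.4, -4.1, 16.4]
grip_width: 0.0155
grip_force: 20.0
```

>>> arm_command:
  delta_rot:
    - [0,0,0]
    - [0,0,-3]
    - [0,0,-6]
    - [0,0,-9]
    - [0,0,-12]
    - [0,0,-12]
  delta_pos:
    - [0.0005,-0.001,0]
    - [0.0005,-0.001,0]
    - [0.0005,-0.001,0]
    - [0.0005,-0.001,0]
    - [0.0005,-0.001,0]
    - [0.0005,-0.001,0]
  gripper: [1,1,1,1,1,1]
  grip_force: 30

```text
time: 5.08
position: [0.5818, 0.2667, 0.2405]
tool_rot: [0.159, 0.987, 0.001, 0.002]
ft_force: [-3.5, -2.5, 13.3]
grip_width: 0.0159
grip_force: 30.0
```

```bash
python3 -c "
from rig import status
import numpy as np
o=status.get_obs();print(np.round(o['moment'],3),np.round(o['ft_force'],2),np.round(o['tool_rot'],3),np.round(o['q'],3))"
```

```text
[-0.356  0.756 -0.161] [-3.53 -2.46 13.3 ] [0.159 0.987 0.001 0.002] [ 2.550e-01  5.280e-01  1.377e+00  1.000e-03  1.232e+00 -9.960e-01]
```

It turns freely: about 12° turned with a small moment. I keep turning and press a little deeper.

>>> arm_command:
  delta_rot:
    - [0,0,-4]
    - [0,0,-8]
    - [0,0,-12]
    - [0,0,-16]
    - [0,0,-20]
    - [0,0,-24]
    - [0,0,-29]
    - [0,0,-34]
    - [0,0,-39]
    - [0,0,-44]
    - [0,0,-48]
    - [0,0,-48]
  delta_pos:
    - [0,0,0.001]
    - [0,0,0.001]
    - [0,0,0.001]
    - [0,0,0.001]
    - [0,0,0.001]
    - [0,0,0.001]
    - [0,0,0.001]
    - [0,0,0.001]
    - [0,0,0.001]
    - [0,0,0.001]
    - [0,0,0.001]
    - [0,0,0.001]
  gripper: [1,1,1,1,1,1,1,1,1,1,1,1]

```text
time: 6.08
position: [0.5816, 0.2669, 0.2403]
tool_rot: [-0.256, 0.967, 0.001, 0.003]
ft_force: [-4.9, -2.0, 18.3]
grip_width: 0.0158
grip_force: 30.0
```

```bash
python3 -c "
from rig import status
import numpy as np
o=status.get_obs();print(np.round(o['moment'],3),np.round(o['ft_force'],2),np.round(o['tool_rot'],3),np.round(o['q'],3))"
```

```text
[-0.213  1.07  -0.171] [-4.94 -2.01 18.29] [-0.256  0.967  0.001  0.003] [ 2.550e-01  5.280e-01  1.378e+00  1.000e-03  1.231e+00 -1.834e+00]
```

>>> arm_command:
  delta_rot:
    - [0,0,0]
    - [0,0,0]
    - [0,0,0]
    - [0,0,0]
    - [0,0,0]
    - [0,0,0]
    - [0,0,0]
    - [0,0,0]
    - [0,0,0]
    - [0,0,0]
  delta_pos:
    - [0,0,-0.004]
    - [0,0,-0.009]
    - [0,0,-0.015]
    - [0,0,-0.021]
    - [0,0,-0.028]
    - [0,0,-0.036]
    - [0,0,-0.046]
    - [0,0,-0.058]
    - [0,0,-0.07]
    - [0,0,-0.07]
  gripper: [1,1,1,1,1,1,1,1,1,1]

```text
time: 6.92
position: [0.5821, 0.2666, 0.3085]
tool_rot: [-0.256, 0.967, 0.0, 0.003]
ft_force: [0.3, 0.0, -1.3]
grip_width: 0.0158
grip_force: 30.0
```

Run:
```python
from rig import status, viewer
import cv2
o=status.get_obs();print(o["position"],o["ft_force"],o["grip_width"])
s=viewer.camera("scene")["pixels"][60:260,200:480]
cv2.imwrite("pics/lift.png",cv2.resize(s,(784,560),interpolation=cv2.INTER_CUBIC))
```

```text
[0.58205369 0.26663076 0.30847403] [ 0.25899122  0.03953286 -1.30315236] 0.01578495227280331
```

View pics/lift.png

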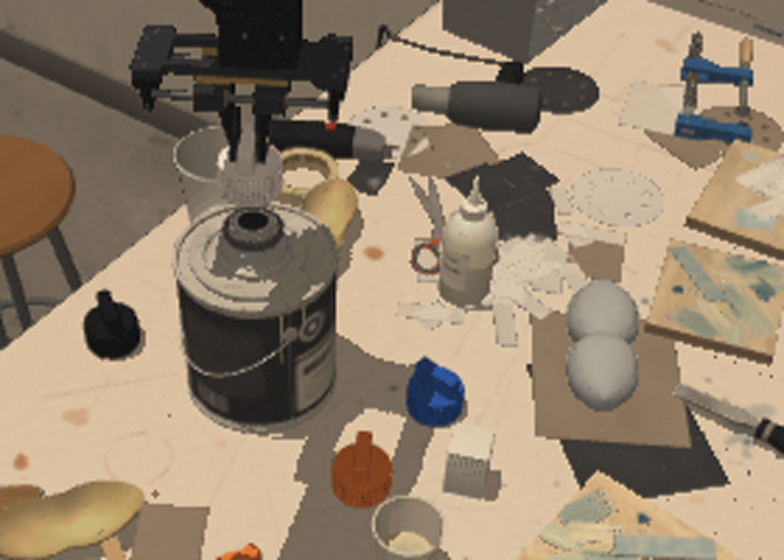

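The cap is off and held upright above the neck at (250,180), with the black neck opening visible below it at (253,225). The wrist carries about 1.3 N, which fits the cap. I carry it to the board.

>>> arm_command:
  delta_rot:
    - [0,0,0]
    - [0,0,3]
    - [0,0,6]
    - [0,0,9]
    - [0,0,12]
    - [0,0,15]
    - [0,0,18]
    - [0,0,21]
    - [0,0,24]
    - [0,0,27]
    - [0,0,30]
    - [0,0,30]
  delta_pos:
    - [0.005,-0.009,0]
    - [0.015,-0.026,0]
    - [0.03,-0.052,0]
    - [0.047,-0.082,0]
    - [0.064,-0.112,0]
    - [0.081,-0.142,0]
    - [0.098,-0.172,0]
    - [0.115,-0.202,0]
    - [0.132,-0.232,0]
    - [0.149,-0.26,0]
    - [0.164,-0.286,0]
    - [0.176,-0.307,0]
  gripper: [1,1,1,1,1,1,1,1,1,1,1,1]

```text
time: 7.97
position: [0.578, -0.0907, 0.3043]
tool_rot: [0.005, 1.0, -0.0, -0.001]
ft_force: [-0.2, 0.6, -1.7]
grip_width: 0.0157
grip_force: 30.0
```

>>> arm_command:
  delta_rot:
    - [0,0,0]
    - [0,0,0]
    - [0,0,0]
    - [0,0,0]
    - [0,0,0]
    - [0,0,0]
    - [0,0,0]
    - [0,0,0]
    - [0,0,0]
    - [0,0,0]
    - [0,0,0]
    - [0,0,0]
  delta_pos:
    - [0,-0.03,0]
    - [0,-0.06,0]
    - [0,-0.085,0.01]
    - [0,-0.095,0.03]
    - [0,-0.096,0.06]
    - [0,-0.096,0.09]
    - [0,-0.096,0.12]
    - [0,-0.096,0.15]
    - [0,-0.096,0.18]
    - [0,-0.096,0.205]
    - [0,-0.096,0.22]
    - [0,-0.096,0.225]
  gripper: [1,1,1,1,1,1,1,1,1,1,1,1]

```text
time: 8.97
position: [0.5754, -0.1829, 0.0765]
tool_rot: [0.004, 1.0, 0.002, -0.004]
ft_force: [-0.7, -0.2, -2.0]
grip_width: 0.0156
grip_force: 30.0
```

>>> arm_command:
  delta_rot:
    - [0,0,0]
    - [0,0,0]
    - [0,0,0]
    - [0,0,0]
  delta_pos:
    - [0,0,0.003]
    - [0,0,0.006]
    - [0,0,0.008]
    - [0,0,0.008]
  gripper: [1,1,1,1]

```text
time: 9.3
position: [0.5792, -0.1841, 0.0733]
tool_rot: [0.003, 1.0, -0.0, 0.001]
ft_force: [-0.2, 0.1, -1.3]
grip_width: 0.0157
grip_force: 30.0
```

>>> arm_command:
  delta_rot:
    - [0,0,0]
    - [0,0,0]
    - [0,0,0]
    - [0,0,0]
    - [0,0,0]
  delta_pos:
    - [0,0,0.003]
    - [0,0,0.006]
    - [0,0,0.009]
    - [0,0,0.011]
    - [0,0,0.011]
  gripper: [1,1,1,1,1]

```text
time: 9.72
position: [0.5784, -0.1836, 0.0611]
tool_rot: [0.003, 1.0, 0.0, -0.0]
ft_force: [0.3, -0.5, -2.2]
grip_width: 0.0158
grip_force: 30.0
```

>>> arm_command:
  delta_rot:
    - [0,0,0]
    - [0,0,0]
    - [0,0,0]
    - [0,0,0]
  delta_pos:
    - [0,0,0.001]
    - [0,0,0.002]
    - [0,0,0.003]
    - [0,0,0.003]
  gripper: [1,1,1,1]

```text
time: 10.05
position: [0.5786, -0.1837, 0.0584]
tool_rot: [0.003, 1.0, 0.0, -0.0]
ft_force: [0.2, 0.4, -1.9]
grip_width: 0.0155
grip_force: 30.0
```

>>> arm_command:
  delta_rot:
    - [0,0,0]
    - [0,0,0]
    - [0,0,0]
    - [0,0,0]
  delta_pos:
    - [0,0,0.001]
    - [0,0,0.002]
    - [0,0,0.003]
    - [0,0,0.003]
  gripper: [1,1,1,1]

```text
time: 10.38
position: [0.5788, -0.1838, 0.0564]
tool_rot: [0.003, 1.0, -0.0, 0.0]
ft_force: [-1.4, 0.6, 3.6]
grip_width: 0.0155
grip_force: 30.0
```

Contact is at 3.6 N up. I check the placing before letting go.

Run:
```python
from rig import status, viewer
import cv2,numpy as np
a=viewer.camera("scene")["pixels"][170:310,350:490];b=viewer.camera("top")["pixels"][120:240,340:460]
cv2.imwrite("pics/place.png",np.hstack([cv2.resize(x,(400,400),interpolation=cv2.INTER_CUBIC) for x in(a,b)]))
```

```text
(no output)
```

View pics/place.png

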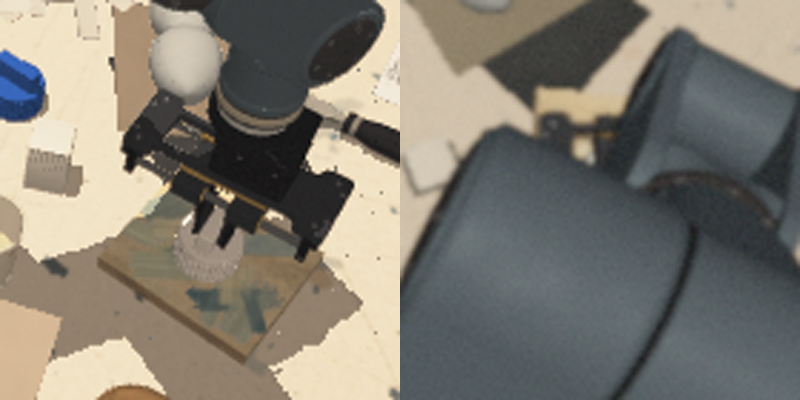

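The cap stands upright on the board near its middle, at (208,243) in the left crop. I open the gripper and withdraw straight up.

>>> arm_command:
  delta_rot:
    - [0,0,0]
    - [0,0,0]
    - [0,0,0]
    - [0,0,0]
    - [0,0,0]
    - [0,0,0]
    - [0,0,0]
    - [0,0,0]
    - [0,0,0]
    - [0,0,0]
  delta_pos:
    - [0,0,-0.001]
    - [0,0,-0.001]
    - [0,0,-0.001]
    - [0,0,-0.001]
    - [0,0,-0.001]
    - [0,0,-0.001]
    - [0,0,-0.001]
    - [0,0,-0.001]
    - [0,0,-0.001]
    - [0,0,-0.001]
  gripper: [-0.4,-0.4,-0.4,-0.4,-0.4,-0.4,-0.4,-0.4,-0.4,-0.4]

```text
time: 11.32
position: [0.5787, -0.1838, 0.0565]
tool_rot: [0.003, 1.0, -0.0, -0.0]
ft_force: [-0.8, 1.0, -0.3]
grip_width: 0.0607
grip_force: 0.0
```

>>> arm_command:
  delta_rot:
    - [0,0,0]
    - [0,0,0]
    - [0,0,0]
    - [0,0,0]
    - [0,0,0]
    - [0,0,0]
    - [0,0,0]
    - [0,0,0]
  delta_pos:
    - [0,0,-0.005]
    - [0,0,-0.015]
    - [0,0,-0.035]
    - [0,0,-0.06]
    - [0,0,-0.09]
    - [0,0,-0.12]
    - [0,0,-0.12]
    - [0,0,-0.12]
  gripper: [-0.4,-0.4,-0.4,-0.4,-0.4,-0.4,-0.4,-0.4]

```text
time: 11.98
position: [0.5802, -0.1845, 0.1797]
tool_rot: [0.003, 1.0, -0.001, 0.003]
ft_force: [-1.1, -0.1, 0.5]
grip_width: 0.0607
grip_force: 0.0
```

Run:
```python
from rig import status, viewer
import cv2,numpy as np
o=status.get_obs();print(o["position"],o["grip_width"],o["ft_force"],o["time"])
a=viewer.camera("scene")["pixels"][170:310,330:470];b=viewer.camera("wrist")["pixels"]
cv2.imwrite("pics/end.png",np.hstack([cv2.resize(a,(400,400),interpolation=cv2.INTER_CUBIC),cv2.resize(b[:,120:520],(400,400))]))
```

```text
[ 0.58019459 -0.18447831  0.17973996] 0.06074417427623508 [-1.14709557 -0.08362929  0.53340234] 11.9833
```

View pics/end.png

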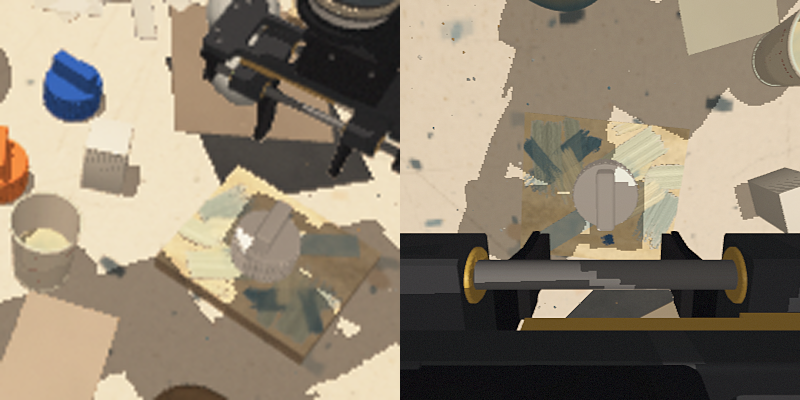

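The cap lies flat near the middle of the board with its bar up, at (265,245) on the left and (605,195) on the right. The cup and carton are undisturbed, and the gripper is clear. I hand in.

```bash
python3 -c "
from rig import robot
print(robot.hand_in())"
```

```text
the job is handed in; nothing more can be done
None
```

The cap was pressed down, turned about 60° counter-clockwise and lifted off. It is now set flat near the middle of the board with its finger bar up, and the job is handed in; no verdict was returned.

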